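# Set out the sample station beside the stirrer

## Robot

A 6-joint arm with a two-finger parallel gripper is mounted at the origin on the work surface. World frame = base frame: x ahead of the robot, y to its left, z up, the work surface at z = 0. Lengths are in m, angles in rad, forces in N, time in s.
With the tool pointing down it reaches from about 0.325 to 0.775 m from the base axis. Payload 5.5 kg.
Tool frame: the origin (TCP) lies on the mounting face of the last link; the fingertips stand 173 mm ahead of it and the grasp point (between the pads) lies 155 mm ahead of it; z points along the fingers, y is the line along which they close (so a half turn about z gives the same grasp; the last joint's range is limited). The gripper opens to 85 mm and grips with 20 to 120 N. Pads are 22 mm wide; open, the fingers measure 114 mm over their backs; the gripper's body (76 mm by 85 mm) begins 54 mm behind the grasp point. The pads swing forward as they close: fully open they stand 13 mm farther back than shut.
Start: joints at [-1.366, 0.091, 1.231, -0, 1.82, -0.057], TCP at [0.155, -0.58, 0.405] pointing down, gripper open.
Joint ranges: [-2.87, 2.87], [-0.86, 2.18], [0.17, 2.46], [-1.51, 4.65], [0.06, 2.69], [-2.65, 2.65]. Speed limits (rad/s): [2.57, 2.57, 3.01, 3.14, 3.14, 3.14].

## Interface

Orientations are given as a rotation vector (axis times angle).
In Python, from workcell import r gives the robot as it stands.
- The arm moves only by the tool drive_tool, never from a script. Its argument "series" is text: rows parted by semicolons, each of 6 numbers parted by spaces: the shift along the tool's x, y, z in m, then the turn, a rotation vector about the tool's x, y, z in degrees. A call has exactly 8 rows; each row is the pose to reach, as a shift and turn from the pose commanded when the call began, along the tool's axes at that moment; what a row does not reach only later rows make up. A row lasts 1/10 s, in which the tool goes at most 50 mm and 8.59 degrees, less where a joint would pass 70% of its speed; a pose out of reach is approached as far as the arm can. A call with a gripper value outside its range is refused whole. "grip" is the finger opening in m, from 0 to 0.0854, set as the call begins (left out, the last holds). The fingers move at their own pace and stop on an object; the grip force is fixed at half the most. Time passes only in rows, so rows that repeat a pose let the fingers close, or fill a call up. It gives the time, the measured TCP pose, the force, the opening and the grip force at its end, in the units of the state.
- r.get_obs(): the state, without advancing time (a new reading comes with each control period).
- r.read_camera(name): name is "side" or "top"; returns the picture (400x640x3 uint8, blue, green, red); there is no depth.
- r.get_calibration(name): a dict with "fx", "fy", "cx", "cy" (pixels), "world_from_camera" (4x4, takes a point from camera to world coordinates). Camera axes: x right, y up, looking along -z (the intrinsics and any distortion apply to the point x, -y, -z); pixel columns grow to the right and rows downward; lengths in m; the calibration is good to about 2 mm. A picture is of the moment at which its call begins. get_calibration takes no time and is no camera call.
- r.close_job(): hands the job in; it is judged then, once.
Trained networks look in the newest picture that a camera, given by its name, has taken for a name from the list of things; names that differ only in an ending like _2 or _b are one class to them, and where a whole thing is asked for, a point or a joint stands for the part that bears it (a point fixed in the world has none). Each returns a list of dicts, best first, with "p" (0 to 1); they miss things now and then, are a little off and sometimes report something else, mostly with a low value. They report only what shows in the picture. A call takes as long as a camera call. They do not tell look-alikes from the thing itself.
- r.outline_of(camera, query): "region" (400x640 bool, what is visible of it).
- r.landmark_of(camera, query): "position" ([x, y, z] in m, in world coordinates, good to about 4 mm: a listed point, or the origin of a listed thing).
The state is a dict: "t": time; "q": joint angles; "qd": joint speeds; "joint_torque": joint torques, N m; "tool_pos": TCP position; "tool_rot": TCP orientation; "wrist_force": force on the tool from outside, world axes, zero at the start; "ft_torque": the same for the moment, N m; "opening": finger opening in m; "grip_force": force on a finger pad.
Only numpy, scipy, OpenCV 4.12 (cv2) and the standard library are available. Lean on these libraries where they do the work, as an engineer would, in place of code of your own. Each camera call takes 0.05 s, during which the arm holds its last target. There are 200 camera calls.

## Task

Set out the station for the next sample: stand the small beaker in the middle of the stirrer's plate and lay the cover on top of it, stem up and centred. On the row of three coasters, each upright in the middle of its coaster, put the label roll between the other two, the amber bottle at the end nearest the stirrer and the sample jar at the far end. Do not drop or tip anything, leave the tall beaker where it is, and let go of everything.

Things in the scene. Friction and masses are not known exactly. Their poses are not given: they have to be found in the camera images.
- stirrer_plate (a point): Magnetic stirrer, fixed: a low white box 140 (x) x 130 (y) x 38 mm with a round white top plate, 100 mm across and 7 mm high. This point is the centre of the plate's top face, 45 mm above the desk and 12 mm beyond the box's middle. The stirrer stands sometimes to the left (+y), sometimes to the right (-y) of the row of coasters. z points up.
- coaster_left: Round black rubber coaster fixed on the desk, 74 mm across and 4 mm thick, with a thin grey ring drawn on it; origin at the centre of its underside. The one at the left (+y) end of the row of three. Neighbouring coasters are 80 to 90 mm apart, centre to centre.
- coaster_mid: Round black rubber coaster fixed on the desk, 74 mm across and 4 mm thick, with a thin grey ring drawn on it; origin at the centre of its underside. The middle one of the row of three.
- coaster_right: Round black rubber coaster fixed on the desk, 74 mm across and 4 mm thick, with a thin grey ring drawn on it; origin at the centre of its underside. The one at the right (-y) end of the row of three.
- beaker_mid (a point): This point is its centre, half-way up, on its upright axis. The small empty clear glass beaker, 50 mm across, 70 mm tall, straight-sided, open at the top, wall 3 mm, about 70 g. The smaller of the two beakers.
- cover_mid (a point): This point is its centre, half-way up, on its upright axis. Grey plastic beaker cover, about 30 g: a flat disc 64 mm across and 6 mm thick with an upright round stem 16 mm across in its middle, 36 mm tall in all (stem from 6 to 36 mm above its underside). It lies flat, stem up; this point is 18 mm above its underside. Its flat underside rests on the beaker's rim.
- bottle_mid (a point): This point is its centre, half-way up, on its upright axis. Amber glass reagent bottle with a narrower neck and a black cap, 42 mm across, 90 mm tall, about 120 g. Its straight body is the lower half: grip it no higher than this point.
- roll_mid (a point): This point is its centre, half-way up, on its upright axis. Roll of white labels standing on end: a white ring 54 mm across, 50 mm tall, with a 24 mm hole through it, about 80 g.
- jar_mid (a point): This point is its centre, half-way up, on its upright axis. Short closed sample jar: white body 49 mm across, grey screw cap 52 mm across from 29 to 45 mm above its underside, 45 mm tall in all, about 80 g.
- tall_beaker_mid (a point): This point is its centre, half-way up, on its upright axis. The larger clear glass beaker, 70 mm across, 100 mm tall, not to be moved. (A flat calculator and a marker pen, both under 16 mm high, also lie about; everything else of note stands at the sides and back.)
There are look-alikes about, which are no part of the job. Leave any brown or purple look-alike of the part that bears jar_mid alone.

How it is judged:
By the outcome, as a careful person would: the job done as asked, in the order asked, and still so for the second after the job is handed in, with the robot touching nothing.
It also fails if it takes over 136 s, if anything falls off the work surface, if the arm or the gripper's body presses on something with over 40 N, if the wrist force passes 120 N, or if a joint passes its speed limit or range.

## Working session

There is one attempt and no reset: what is moved stays moved. The work goes in short steps, Python scripts to look and compute and a tool call to move; the robot and the scene stay as the last step left them, time stands still between calls to the robot, and variables do not carry over. Pictures are saved under pics/ and viewed, at most 14 in all, crops included, and the job is handed in when it is done.

Besides the shell and the picture viewer there is one more tool, called after "Emit:" by a JSON object that holds its "method" and its "body", one argument or row to a line. drive_tool: Moves the arm, as the interface text tells. Its arguments: {"type":"object","properties":{"series":{"type":"string"},"grip":{"type":"number"}},"required":["series"]}

```bash
mkdir -p pics; cat > h.py <<'E'
from workcell import r
import cv2,numpy as np
from scipy.spatial.transform import Rotation as R
def cal(n):
    c=r.get_calibration(n); return c,np.array(c["world_from_camera"])
def proj(n,p):
    c,T=cal(n); q=np.linalg.inv(T)@np.append(p,1); return c["cx"]+c["fx"]*q[0]/-q[2], c["cy"]+c["fy"]*-q[1]/-q[2]
def unproj(n,u,v,z):
    c,T=cal(n); d=T[:3,:3]@np.array([(u-c["cx"])/c["fx"],-(v-c["cy"])/c["fy"],-1]); o=T[:3,3]; return o+d*(z-o[2])/d[2]
E
python3 - <<'E'
from h import *
for n in("top","side"):
    cv2.imwrite(f"pics/{n}0.png",r.read_camera(n)); c,T=cal(n); print(n,{k:v for k,v in c.items() if k!="world_from_camera"},T.round(3).tolist())
    for q in "stirrer_plate coaster_left coaster_mid coaster_right beaker_mid cover_mid bottle_mid roll_mid jar_mid tall_beaker_mid".split():
        print(n,q,[(round(float(d["p"]),2),np.round(d["position"],3).tolist(),np.round(proj(n,d["position"])).tolist()) for d in r.landmark_of(n,q)])
o=r.get_obs();print(o)
print(R.from_rotvec(o["tool_rot"]).as_matrix().round(3))
E
```

```text
top {'fx': 475.665989244797, 'fy': 475.665989244797, 'cx': 318.6799362535209, 'cy': 197.1151901787926} [[-0.018, 0.997, -0.08, 0.347], [-1.0, -0.019, -0.004, 0.012], [-0.005, 0.08, 0.997, 1.373], [0.0, 0.0, 0.0, 1.0]]
top stirrer_plate []
top coaster_left [(0.85, [0.587, -0.13, 0.002], [368.0, 151.0])]
top coaster_mid []
top coaster_right [(0.89, [0.584, -0.297, 0.002], [426.0, 152.0]), (0.19, [0.584, -0.215, 0.005], [398.0, 152.0])]
top beaker_mid [(0.79, [0.423, 0.118, 0.034], [283.0, 209.0])]
top cover_mid [(0.88, [0.45, 0.413, 0.016], [180.0, 202.0])]
top bottle_mid [(0.63, [0.604, 0.215, 0.046], [248.0, 145.0]), (0.58, [0.47, -0.416, 0.048], [473.0, 188.0])]
top roll_mid [(0.65, [0.42, -0.128, 0.028], [370.0, 208.0])]
top jar_mid [(0.77, [0.286, 0.32, 0.019], [213.0, 259.0]), (0.66, [0.349, 0.377, 0.02], [193.0, 237.0]), (0.55, [0.28, 0.213, 0.025], [250.0, 260.0]), (0.54, [0.384, 0.276, 0.02], [228.0, 224.0])]
top tall_beaker_mid [(0.96, [0.374, -0.236, 0.052], [411.0, 224.0])]
side {'fx': 384.65528906125695, 'fy': 384.65528906125695, 'cx': 319.10608095209506, 'cy': 200.3550295
[... 1010 characters left out ...]
0943885e-02,  1.23070600e+00,  2.29559039e-05,
        1.81981129e+00, -5.67398640e-02]), 'qd': array([ 0.00139431, -0.00012154, -0.0015132 ,  0.00045745,  0.00072851,
        0.00093571]), 'joint_torque': array([-6.11742998e-04, -4.58488798e+01, -4.18097949e+01, -6.81060925e-06,
        1.07434040e-03,  3.50338689e-05]), 'tool_pos': array([ 0.15532604, -0.57955779,  0.40467519]), 'tool_rot': array([-3.11467534e+00, -4.10210141e-01, -3.26345858e-05]), 'wrist_force': array([0.17038142, 0.12257104, 0.6020007 ]), 'ft_torque': array([ 0.05611113, -0.01591612, -0.00718718]), 'grip_force': 0.0, 'opening': 0.08525899398158074}
[[ 0.966  0.259  0.   ]
 [ 0.259 -0.966  0.   ]
 [ 0.    -0.    -1.   ]]
```

View pics/top0.png

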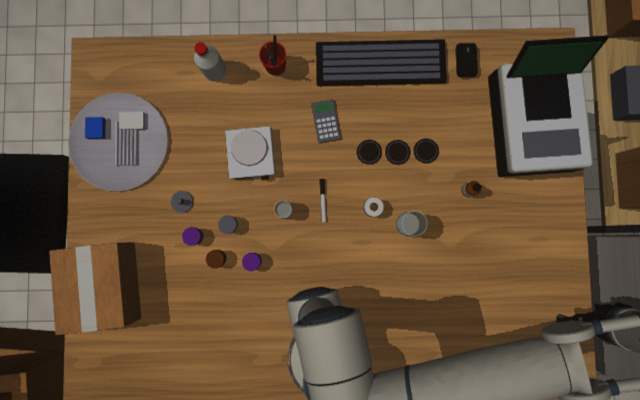

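View pics/side0.png

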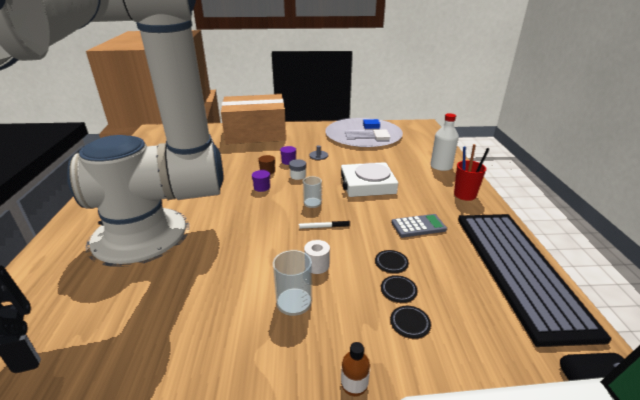

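The top picture shows the stirrer at (250,152), on the left of the row, with its plate at (249,147). The coasters are at (369,152), (398,152) and (426,151). The real jar is the grey-capped one at (228,225); the ones at (193,236), (216,259) and (252,262) are purple or brown decoys. The side picture agrees: beaker at (312,193), roll (317,256), bottle (355,370), cover (318,153). Next is a quick circle check, then I move.

```bash
python3 - <<'E'
from h import *
im=cv2.imread("pics/top0.png")
def circ(u,v,rad,z,name,w=30):
    c=im[int(v)-w:int(v)+w,int(u)-w:int(u)+w]; g=cv2.resize(cv2.cvtColor(c,cv2.COLOR_BGR2GRAY),None,fx=4,fy=4,interpolation=cv2.INTER_CUBIC)
    h=cv2.HoughCircles(g,cv2.HOUGH_GRADIENT,1.5,8,param1=100,param2=15,minRadius=int(rad*4-5),maxRadius=int(rad*4+5))
    if h is None: print(name,None);return
    for a,b,rr in h[0][:2]:
        U,V=(a+.5)/4-.5+int(u)-w,(b+.5)/4-.5+int(v)-w; print(name,round(U,1),round(V,1),round(rr/4,1),unproj("top",U,V,z).round(4))
k=lambda d,z:d/2*475/(1.37-z)
circ(249,147,k(.1,.045),.045,"plate"); 
for n,u in(("L",369),("M",398),("R",426)): circ(u,152,k(.074,.004),.004,n)
circ(373,207,k(.054,.05),.05,"roll",20); circ(228,224,k(.052,.045),.045,"jar",20); circ(181,202,k(.064,.006),.006,"cover",20); circ(284,209,k(.05,.07),.07,"beaker rim",20)
print(proj("top",[.598,.215,.045]))
E
```

```text
plate 248.8 147.6 18.4 [0.5972 0.2118 0.045 ]
plate 246.9 146.1 18.8 [0.6016 0.217  0.045 ]
L 369.2 151.8 12.4 [ 0.5856 -0.1322  0.004 ]
L 397.3 151.4 12.8 [ 0.5851 -0.2139  0.004 ]
M 397.4 151.8 12.7 [ 0.584  -0.2143  0.004 ]
M 425.2 150.3 12.3 [ 0.5869 -0.295   0.004 ]
R 426.2 149.9 13.0 [ 0.5879 -0.2979  0.004 ]
R 397.3 152.2 12.6 [ 0.5829 -0.2139  0.004 ]
roll 373.4 206.3 9.5 [ 0.424  -0.1351  0.05  ]
jar None
cover None
beaker rim 282.9 208.7 8.5 [0.421  0.1154 0.07  ]
beaker rim 281.8 210.6 9.2 [0.4159 0.1186 0.07  ]
(np.float64(247.6628203576177), np.float64(147.30774942770006))
```

Emit:
{"method": "drive_tool", "body": {
  "series": "0 0 0 0 0 -8.5;0 0 0 0 0 -17;0 0 0 0 0 -25.5;0 0 0 0 0 -34;0 0 0 0 0 -42.5;0 0 0 0 0 -51;0 0 0 0 0 -59.5;0 0 0 0 0 -68"
}}

```text
t: 1.9
tool_pos: [0.1553, -0.5796, 0.4047]
tool_rot: [-2.347, -2.089, -0.0]
wrist_force: [-0.1, 0.3, 0.6]
opening: 0.0852
grip_force: 0.0
```

Emit:
{"method": "drive_tool", "body": {
  "series": "0.045 0.021 0 0 0 -7;0.09 0.043 0 0 0 -7;0.135 0.065 0 0 0 -7;0.18 0.086 0 0 0 -7;0.225 0.107 0 0 0 -7;0.27 0.129 0 0 0 -7;0.315 0.15 0 0 0 -7;0.364 0.172 0 0 0 -7"
}}

```text
t: 2.7
tool_pos: [0.3689, -0.2405, 0.4049]
tool_rot: [2.221, 2.22, 0.0]
wrist_force: [0.2, -0.5, 0.6]
opening: 0.0853
grip_force: 0.0
```

Emit:
{"method": "drive_tool", "body": {
  "series": "0.045 0.007 0.01 0 0 0;0.09 0.014 0.02 0 0 0;0.135 0.02 0.03 0 0 0;0.18 0.027 0.04 0 0 0;0.225 0.033 0.05 0 0 0;0.27 0.04 0.06 0 0 0;0.315 0.046 0.07 0 0 0;0.359 0.051 0.09 0 0 0"
}}

```text
t: 3.5
tool_pos: [0.4194, 0.1186, 0.3159]
tool_rot: [2.22, 2.22, 0.005]
wrist_force: [1.4, -0.6, 0.7]
opening: 0.0853
grip_force: 0.0
```

```bash
python3 - <<'E'
from h import *
r.read_camera("top");a=r.read_camera("side")
print(r.get_obs()["tool_pos"])
for n in("top","side"):
    for q in("beaker_mid","stirrer_plate"): print(n,q,[(round(float(d["p"]),2),np.round(d["position"],3).tolist()) for d in r.landmark_of(n,q)])
cv2.imwrite("pics/s1.png",cv2.resize(a[60:300,150:470],None,fx=2.4,fy=2.4))
E
```

```text
[0.41862948 0.12079043 0.31173611]
top beaker_mid []
top stirrer_plate [(0.79, [0.604, 0.216, 0.045])]
side beaker_mid [(0.94, [0.418, 0.124, 0.029])]
side stirrer_plate [(0.9, [0.598, 0.217, 0.044]), (0.5, [0.584, -0.13, 0.002]), (0.29, [0.451, 0.414, 0.021])]
```

View pics/s1.png

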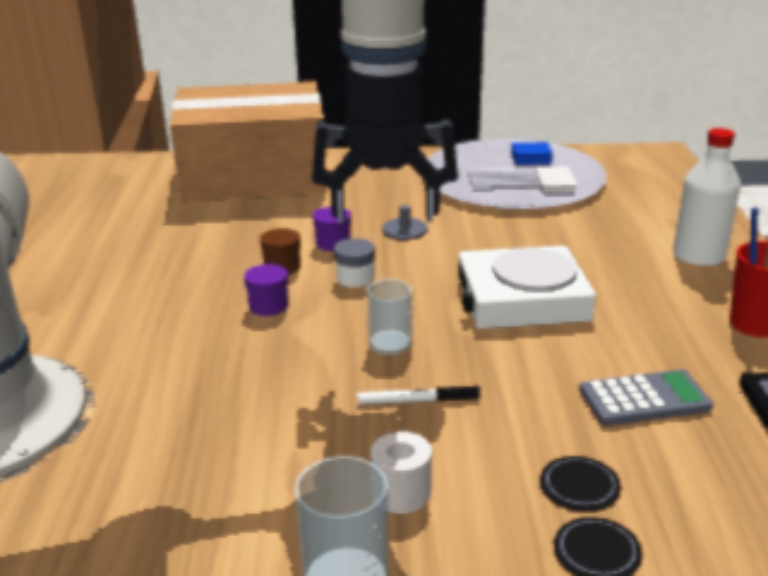

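The gripper is centred over the small beaker (390,315 in the crop), and the way down is clear.

Emit:
{"method": "drive_tool", "body": {
  "series": "0 0.001 0.025 0 0 0;0 0.001 0.05 0 0 0;0 0.001 0.075 0 0 0;0 0.001 0.1 0 0 0;0 0.001 0.12 0 0 0;0 0.001 0.12 0 0 0;0 0.001 0.12 0 0 0;0 0.001 0.12 0 0 0"
}}

```text
t: 4.6
tool_pos: [0.4212, 0.1161, 0.1967]
tool_rot: [2.222, 2.219, 0.004]
wrist_force: [0.5, 0.5, -0.4]
opening: 0.0855
grip_force: 0.0
```

Emit:
{"method": "drive_tool", "body": {
  "series": "0 0 0 0 0 0;0 0 0 0 0 0;0 0 0 0 0 0;0 0 0 0 0 0;0 0 0 0 0 0;0 0 0 0 0 0;0 0 0 0 0 0;0 0 0 0 0 0",
  "grip": 0.03
}}

```text
t: 5.4
tool_pos: [0.4208, 0.1167, 0.1959]
tool_rot: [2.22, 2.221, 0.003]
wrist_force: [-0.4, -1.3, 6.0]
opening: 0.0494
grip_force: 62.4
```

Emit:
{"method": "drive_tool", "body": {
  "series": "0 0 -0.03 0 0 0;0 0 -0.06 0 0 0;0 0 -0.085 0 0 0;0.025 0.045 -0.09 0 0 0;0.05 0.09 -0.09 0 0 0;0.075 0.135 -0.09 0 0 0;0.096 0.178 -0.09 0 0 0;0.096 0.178 -0.09 0 0 0"
}}

```text
t: 6.2
tool_pos: [0.602, 0.2148, 0.2781]
tool_rot: [-2.217, -2.22, 0.01]
wrist_force: [-1.1, -0.5, -2.2]
opening: 0.049
grip_force: 62.5
```

```bash
cat >> h.py <<'E'
def look(qs,name=None,crop=(60,300,150,470),f=2.4,cam="side"):
    for n in("top","side"):
        a=r.read_camera(n)
        if n==cam and name: cv2.imwrite(f"pics/{name}.png",cv2.resize(a[crop[0]:crop[1],crop[2]:crop[3]],None,fx=f,fy=f,interpolation=cv2.INTER_CUBIC))
        for q in qs: print(n,q,[(round(float(d["p"]),2),np.round(d["position"],4).tolist()) for d in r.landmark_of(n,q)])
    print("tcp",r.get_obs()["tool_pos"].round(4))
E
python3 -c "
from h import *
look(['beaker_mid','stirrer_plate'],'s2',(110,230,290,450),4.8)"
```

```text
top beaker_mid [(0.48, [0.6012, 0.2153, 0.1162])]
top stirrer_plate [(0.88, [0.6012, 0.2172, 0.044])]
side beaker_mid []
side stirrer_plate [(0.95, [0.5978, 0.2126, 0.0438])]
tcp [0.5975 0.2121 0.2863]
```

View pics/s2.png

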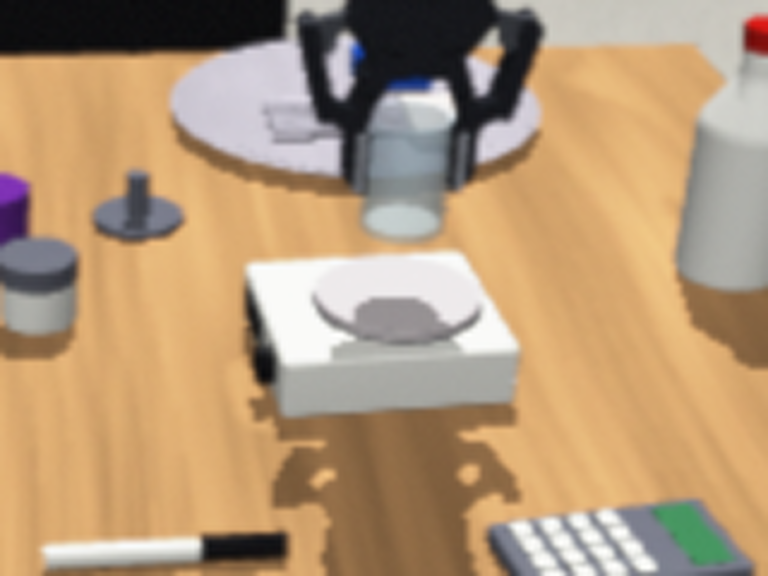

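The beaker hangs straight above the plate: base at (402,222), plate at (397,300) in the crop. Lowering gently.

Emit:
{"method": "drive_tool", "body": {
  "series": "0 0 0.01 0 0 0;0 0 0.02 0 0 0;0 0 0.028 0 0 0;0 0 0.034 0 0 0;0 0 0.038 0 0 0;0 0 0.041 0 0 0;0 0 0.043 0 0 0;0 0 0.044 0 0 0"
}}

```text
t: 7.3
tool_pos: [0.5985, 0.2126, 0.2409]
tool_rot: [2.221, 2.221, 0.0]
wrist_force: [-1.9, -1.3, 3.1]
opening: 0.0489
grip_force: 62.8
```

Emit:
{"method": "drive_tool", "body": {
  "series": "0 0 0.001 0 0 0;0 0 0.001 0 0 0;0 0 0.001 0 0 0;0 0 0.001 0 0 0;0 0 0.001 0 0 0;0 0 0.001 0 0 0;0 0 0.001 0 0 0;0 0 0.001 0 0 0"
}}

```text
t: 8.1
tool_pos: [0.5985, 0.2126, 0.2409]
tool_rot: [2.221, 2.221, 0.002]
wrist_force: [-2.4, -1.0, 5.0]
opening: 0.0496
grip_force: 63.0
```

Resting on the plate (contact force now upward). Opening, then rising.

Emit:
{"method": "drive_tool", "body": {
  "series": "0 0 0 0 0 0;0 0 0 0 0 0;0 0 0 0 0 0;0 0 0 0 0 0;0 0 0 0 0 0;0 0 0 0 0 0;0 0 0 0 0 0;0 0 0 0 0 0",
  "grip": 0.085
}}

```text
t: 8.9
tool_pos: [0.5985, 0.2126, 0.2397]
tool_rot: [2.221, 2.221, 0.0]
wrist_force: [-0.8, 0.4, 0.4]
opening: 0.0854
grip_force: 0.0
```

Emit:
{"method": "drive_tool", "body": {
  "series": "0 0 -0.02 0 0 0;0 0 -0.05 0 0 0;0 0 -0.09 0 0 0;0.03 -0.01 -0.1 0 0 0;0.07 -0.04 -0.1 0 0 0;0.11 -0.08 -0.1 0 0 0;0.15 -0.11 -0.1 0 0 0;0.19 -0.14 -0.1 0 0 0"
}}

```text
t: 9.7
tool_pos: [0.4609, 0.3985, 0.34]
tool_rot: [2.222, 2.221, 0.001]
wrist_force: [0.4, 0.1, 0.6]
opening: 0.085
grip_force: 0.0
```

```bash
python3 -c "
from h import *
look(['beaker_mid','stirrer_plate','cover_mid'])"
```

```text
top beaker_mid [(0.81, [0.5977, 0.2138, 0.0773]), (0.47, [0.3785, 0.2789, 0.0213])]
top stirrer_plate [(0.79, [0.6012, 0.2153, 0.0456])]
top cover_mid [(0.52, [0.4496, 0.4142, 0.0158])]
side beaker_mid [(0.97, [0.5973, 0.2213, 0.0751])]
side stirrer_plate [(0.8, [0.5997, 0.2155, 0.0439]), (0.36, [0.5858, -0.1304, 0.0012])]
side cover_mid [(0.61, [0.4535, 0.4125, 0.0184]), (0.34, [0.5975, 0.2177, 0.0767])]
tcp [0.4634 0.3963 0.3396]
```

Emit:
{"method": "drive_tool", "body": {
  "series": "0.011 -0.007 0.03 0 0 0;0.011 -0.007 0.06 0 0 0;0.011 -0.007 0.09 0 0 0;0.011 -0.007 0.11 0 0 0;0.011 -0.007 0.11 0 0 0;0.011 -0.007 0.11 0 0 0;0.011 -0.007 0.11 0 0 0;0.011 -0.007 0.11 0 0 0",
  "grip": 0.045
}}

```text
t: 10.9
tool_pos: [0.456, 0.4085, 0.2319]
tool_rot: [2.222, 2.221, 0.005]
wrist_force: [-0.1, -0.7, -0.1]
opening: 0.0451
grip_force: 0.0
```

```bash
python3 -c "
from h import *
look(['cover_mid'],'s3',(90,180,260,380),6)"
```

```text
top cover_mid [(0.56, [0.4492, 0.4154, 0.0151])]
side cover_mid [(0.52, [0.4512, 0.4149, 0.0182])]
tcp [0.4555 0.4085 0.2305]
```

View pics/s3.png

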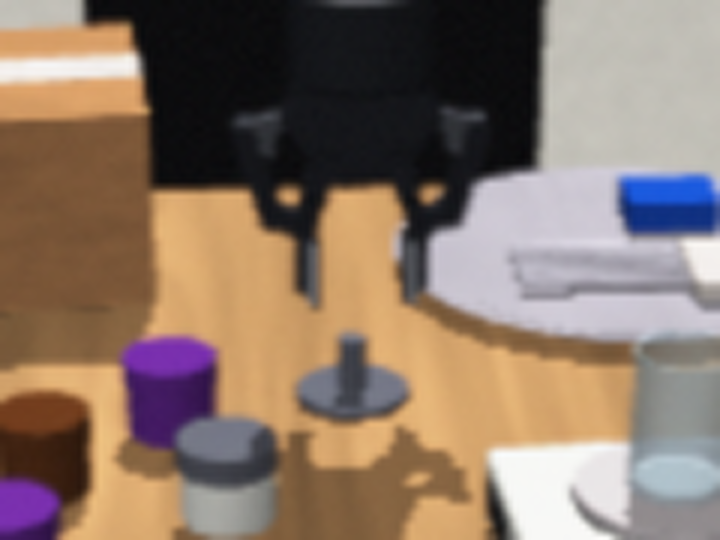

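The fingers straddle the stem at (350,360) in the crop. A small correction of 6 mm and -5 mm, then down and close.

Emit:
{"method": "drive_tool", "body": {
  "series": "0.006 -0.005 0.01 0 0 0;0.006 -0.005 0.02 0 0 0;0.006 -0.005 0.03 0 0 0;0.006 -0.005 0.04 0 0 0;0.006 -0.005 0.047 0 0 0;0.006 -0.005 0.047 0 0 0;0.006 -0.005 0.047 0 0 0;0.006 -0.005 0.047 0 0 0"
}}

```text
t: 11.9
tool_pos: [0.4506, 0.4145, 0.1834]
tool_rot: [2.221, 2.221, 0.002]
wrist_force: [-0.1, 0.5, 0.4]
opening: 0.0446
grip_force: 0.0
```

Emit:
{"method": "drive_tool", "body": {
  "series": "0 0 0 0 0 0;0 0 0 0 0 0;0 0 0 0 0 0;0 0 0 0 0 0;0 0 0 0 0 0;0 0 0 0 0 0;0 0 0 0 0 0;0 0 0 0 0 0",
  "grip": 0.005
}}

```text
t: 12.7
tool_pos: [0.4506, 0.4145, 0.1834]
tool_rot: [2.221, 2.221, 0.002]
wrist_force: [-0.9, -0.5, 5.8]
opening: 0.0132
grip_force: 59.0
```

Emit:
{"method": "drive_tool", "body": {
  "series": "0 0 -0.01 0 0 0;0 0 -0.04 0 0 0;0 0 -0.08 0 0 0;0 0 -0.12 0 0 0;-0.02 0.015 -0.15 0 0 0;-0.05 0.037 -0.15 0 0 0;-0.08 0.059 -0.15 0 0 0;-0.11 0.081 -0.15 0 0 0"
}}

```text
t: 13.5
tool_pos: [0.5318, 0.3033, 0.3329]
tool_rot: [-2.221, -2.222, 0.0]
wrist_force: [0.9, 0.4, -0.4]
opening: 0.0131
grip_force: 58.8
```

Emit:
{"method": "drive_tool", "body": {
  "series": "-0.03 0.022 0 0 0 0;-0.055 0.042 0 0 0 0;-0.075 0.057 0 0 0 0;-0.0885 0.0665 0 0 0 0;-0.0885 0.0665 0 0 0 0;-0.0885 0.0665 0 0 0 0;-0.0885 0.0665 0 0 0 0;-0.0885 0.0665 0 0 0 0"
}}

```text
t: 14.3
tool_pos: [0.5973, 0.217, 0.3328]
tool_rot: [-2.219, -2.223, -0.0]
wrist_force: [-0.3, 0.6, -0.1]
opening: 0.0134
grip_force: 58.8
```

```bash
python3 -c "
from h import *
look(['cover_mid','beaker_mid'],'s4',(90,210,290,450),5)"
```

```text
top cover_mid [(0.56, [0.598, 0.2126, 0.0796]), (0.43, [0.5974, 0.2166, 0.1666]), (0.41, [0.3757, -0.2359, 0.0524])]
top beaker_mid [(0.48, [0.5982, 0.2119, 0.0801]), (0.19, [0.606, 0.2171, 0.0462])]
side cover_mid [(0.54, [0.6005, 0.2175, 0.1654])]
side beaker_mid [(0.92, [0.5984, 0.2173, 0.0755]), (0.2, [0.5828, -0.2997, -0.0026])]
tcp [0.5977 0.2162 0.3327]
```

View pics/s4.png

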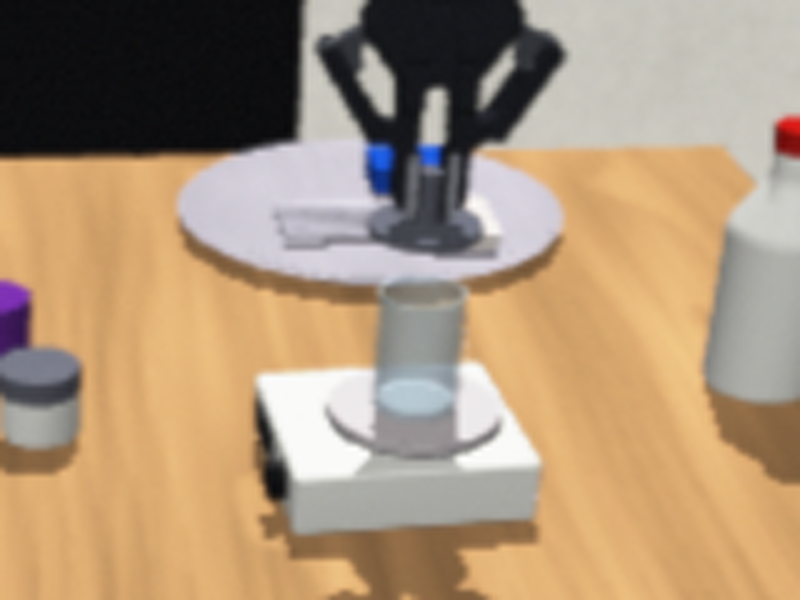

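The cover hangs level above the beaker: disc centre at (427,228) in the crop, rim centre at (422,292), base at (416,398). I'll check the alignment by back-projecting these.

```bash
python3 -c "
from h import *
for u,v,z in((422,292,.115),(427,228,.156),(416,398,.046),(415,413,.045)): print(unproj('side',290+u/5-.4,90+v/5-.4,z).round(4))"
```

```text
[0.5961 0.2141 0.115 ]
[0.5946 0.207  0.156 ]
[0.5986 0.2192 0.046 ]
[0.5954 0.2027 0.045 ]
```

Emit:
{"method": "drive_tool", "body": {
  "series": "-0.001 0 0.008 0 0 0;-0.001 0 0.016 0 0 0;-0.001 0 0.022 0 0 0;-0.001 0 0.026 0 0 0;-0.001 0 0.03 0 0 0;-0.001 0 0.032 0 0 0;-0.001 0 0.034 0 0 0;-0.001 0 0.034 0 0 0"
}}

```text
t: 15.4
tool_pos: [0.5979, 0.2149, 0.2987]
tool_rot: [2.221, 2.221, 0.0]
wrist_force: [0.1, 0.6, 0.8]
opening: 0.0134
grip_force: 58.9
```

Emit:
{"method": "drive_tool", "body": {
  "series": "0 0 0.001 0 0 0;0 0 0.001 0 0 0;0 0 0.001 0 0 0;0 0 0.001 0 0 0;0 0 0.001 0 0 0;0 0 0.001 0 0 0;0 0 0.001 0 0 0;0 0 0.001 0 0 0"
}}

```text
t: 16.2
tool_pos: [0.5979, 0.2149, 0.2984]
tool_rot: [2.221, 2.221, 0.001]
wrist_force: [-1.5, 0.3, 5.2]
opening: 0.013
grip_force: 59.0
```

Emit:
{"method": "drive_tool", "body": {
  "series": "0 0 0 0 0 0;0 0 0 0 0 0;0 0 0 0 0 0;0 0 0 0 0 0;0 0 0 0 0 0;0 0 0 0 0 0;0 0 0 0 0 0;0 0 0 0 0 0",
  "grip": 0.05
}}

```text
t: 17.0
tool_pos: [0.5979, 0.2149, 0.2977]
tool_rot: [-2.221, -2.221, 0.0]
wrist_force: [-0.3, -0.1, -0.6]
opening: 0.0501
grip_force: 0.0
```

Emit:
{"method": "drive_tool", "body": {
  "series": "0 0 -0.01 0 0 0;0 0 -0.03 0 0 0;0 0 -0.06 0 0 0;-0.03 -0.015 -0.08 0 0 0;-0.07 -0.036 -0.08 0 0 0;-0.11 -0.057 -0.08 0 0 0;-0.15 -0.077 -0.08 0 0 0;-0.19 -0.098 -0.08 0 0 0"
}}

```text
t: 17.8
tool_pos: [0.4987, 0.0236, 0.3788]
tool_rot: [2.22, 2.221, 0.002]
wrist_force: [0.9, -0.9, -0.0]
opening: 0.0499
grip_force: 0.0
```

```bash
python3 -c "
from h import *
look(['cover_mid','beaker_mid','roll_mid'],'s5',(90,210,290,450),5)"
```

```text
top cover_mid [(0.96, [0.5949, 0.2136, 0.1326])]
top beaker_mid [(0.63, [0.4671, -0.4142, 0.0478]), (0.43, [0.6003, 0.2134, 0.0793]), (0.29, [0.6032, 0.216, 0.0451])]
top roll_mid [(0.56, [0.4204, -0.1323, 0.0274])]
side cover_mid [(0.82, [0.5991, 0.2161, 0.1343])]
side beaker_mid [(0.9, [0.5966, 0.218, 0.0767])]
side roll_mid [(0.84, [0.4195, -0.1344, 0.0255]), (0.18, [0.5992, 0.2138, 0.1311])]
tcp [0.5003 0.0258 0.3778]
```

View pics/s5.png

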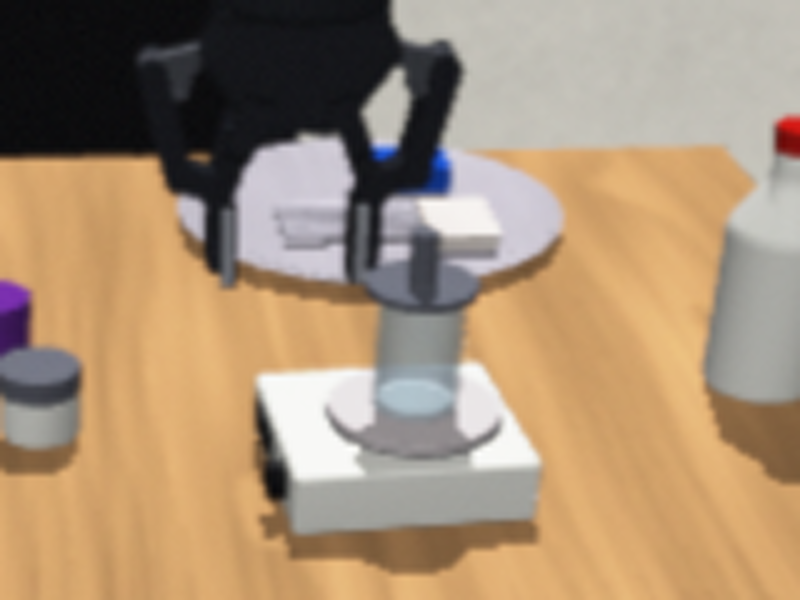

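The cover sits centred on the beaker, stem up: disc at (422,285) over the beaker at (420,340) in the crop. Next is the roll.

Emit:
{"method": "drive_tool", "body": {
  "series": "-0.04 -0.02 0.01 0 0 0;-0.08 -0.04 0.03 0 0 0;-0.12 -0.06 0.05 0 0 0;-0.157 -0.079 0.08 0 0 0;-0.157 -0.079 0.11 0 0 0;-0.157 -0.079 0.12 0 0 0;-0.157 -0.079 0.12 0 0 0;-0.157 -0.079 0.12 0 0 0",
  "grip": 0.085
}}

```text
t: 19.0
tool_pos: [0.4217, -0.1313, 0.259]
tool_rot: [2.219, 2.223, 0.001]
wrist_force: [-0.4, -0.2, 0.1]
opening: 0.0853
grip_force: 0.0
```

Emit:
{"method": "drive_tool", "body": {
  "series": "0 0 0.02 0 0 0;0 0 0.04 0 0 0;0 0 0.06 0 0 0;0 0 0.073 0 0 0;0 0 0.073 0 0 0;0 0 0.073 0 0 0;0 0 0.073 0 0 0;0 0 0.073 0 0 0"
}}

```text
t: 19.8
tool_pos: [0.4213, -0.1322, 0.186]
tool_rot: [2.22, 2.22, 0.001]
wrist_force: [0.5, 0.4, -0.1]
opening: 0.0852
grip_force: 0.0
```

Emit:
{"method": "drive_tool", "body": {
  "series": "0 0 0 0 0 0;0 0 0 0 0 0;0 0 0 0 0 0;0 0 0 0 0 0;0 0 0 0 0 0;0 0 0 0 0 0;0 0 0 0 0 0;0 0 0 0 0 0",
  "grip": 0.035
}}

```text
t: 20.6
tool_pos: [0.4211, -0.1323, 0.1854]
tool_rot: [2.221, 2.22, 0.001]
wrist_force: [0.6, 0.9, 5.6]
opening: 0.0522
grip_force: 63.1
```

Emit:
{"method": "drive_tool", "body": {
  "series": "0 0 -0.02 0 0 0;0 0 -0.05 0 0 0;0 0.03 -0.06 0 0 0;-0.02 0.075 -0.06 0 0 0;-0.045 0.115 -0.06 0 0 0;-0.07 0.15 -0.06 0 0 0;-0.082 0.163 -0.06 0 0 0;-0.082 0.163 -0.06 0 0 0"
}}

```text
t: 21.4
tool_pos: [0.5848, -0.2154, 0.2426]
tool_rot: [-2.221, -2.218, 0.002]
wrist_force: [-0.1, -0.3, -0.2]
opening: 0.0519
grip_force: 63.1
```

Emit:
{"method": "drive_tool", "body": {
  "series": "0 0 0 0 0 0;0 0 0 0 0 0;0 0 0 0 0 0;0 0 0 0 0 0;0 0 0.01 0 0 0;0 0 0.02 0 0 0;0 0 0.03 0 0 0;0 0 0.03 0 0 0"
}}

```text
t: 22.2
tool_pos: [0.5831, -0.2138, 0.2115]
tool_rot: [-2.218, -2.218, 0.003]
wrist_force: [-0.3, 0.7, -0.8]
opening: 0.052
grip_force: 63.1
```

```bash
python3 -c "
from h import *
look(['roll_mid','coaster_mid','coaster_left','coaster_right'],'s6',(220,370,330,530),4)"
```

```text
top roll_mid [(0.53, [0.5778, -0.2144, 0.0529])]
top coaster_mid [(0.4, [0.5839, -0.216, -0.0005])]
top coaster_left [(0.77, [0.5865, -0.1292, -0.0022])]
top coaster_right [(0.64, [0.5863, -0.2931, 0.0018])]
side roll_mid [(0.89, [0.5821, -0.216, 0.0562])]
side coaster_mid [(0.63, [0.5857, -0.2175, -0.0004])]
side coaster_left [(0.63, [0.5853, -0.1264, -0.0014]), (0.21, [0.5836, -0.215, 0.0531])]
side coaster_right [(0.98, [0.5877, -0.2964, 0.0002])]
tcp [ 0.5839 -0.2142  0.215 ]
```

View pics/s6.png

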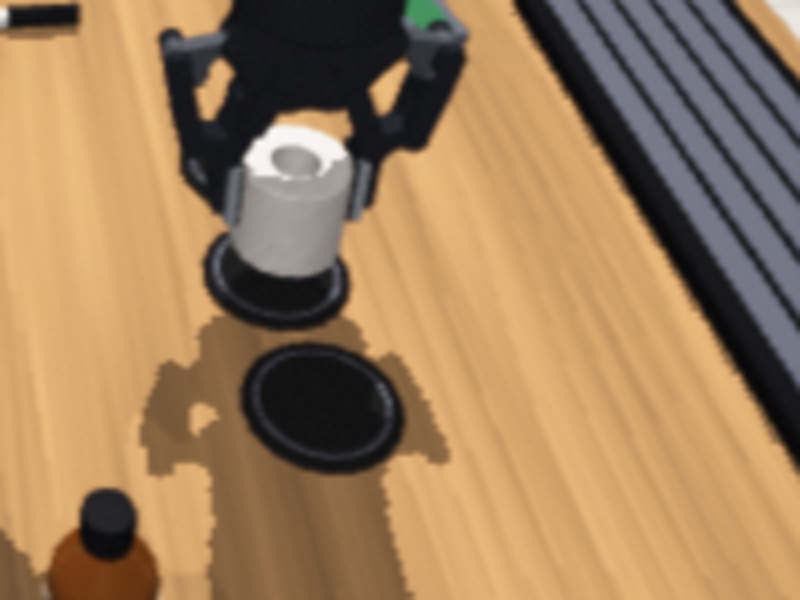

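The roll is upright above the middle coaster (278,278 in the crop). Lowering.

Emit:
{"method": "drive_tool", "body": {
  "series": "-0.001 0 0.008 0 0 0;-0.001 0 0.014 0 0 0;-0.001 0 0.019 0 0 0;-0.001 0 0.022 0 0 0;-0.001 0 0.024 0 0 0;-0.001 0 0.025 0 0 0;-0.001 0 0.026 0 0 0;-0.001 0 0.026 0 0 0"
}}

```text
t: 23.5
tool_pos: [0.5839, -0.2151, 0.1895]
tool_rot: [2.221, 2.221, 0.0]
wrist_force: [-1.4, 0.6, 3.9]
opening: 0.0524
grip_force: 63.4
```

Emit:
{"method": "drive_tool", "body": {
  "series": "0 0 0 0 0 0;0 0 0 0 0 0;0 0 0 0 0 0;0 0 0 0 0 0;0 0 0 0 0 0;0 0 0 0 0 0;0 0 0 0 0 0;0 0 0 0 0 0"
}}

```text
t: 24.3
tool_pos: [0.584, -0.2152, 0.1895]
tool_rot: [2.221, 2.221, 0.0]
wrist_force: [-2.9, 0.9, 5.5]
opening: 0.0523
grip_force: 63.4
```

Emit:
{"method": "drive_tool", "body": {
  "series": "0 0 0 0 0 0;0 0 0 0 0 0;0 0 0 0 0 0;0 0 0 0 0 0;0 0 0 0 0 0;0 0 0 0 0 0;0 0 0 0 0 0;0 0 0 0 0 0",
  "grip": 0.085
}}

```text
t: 25.1
tool_pos: [0.5839, -0.2151, 0.1887]
tool_rot: [2.221, 2.221, 0.0]
wrist_force: [0.3, 0.7, -0.8]
opening: 0.0851
grip_force: 0.0
```

Emit:
{"method": "drive_tool", "body": {
  "series": "0 0 -0.03 0 0 0;0 0 -0.07 0 0 0;0 0 -0.11 0 0 0;-0.03 -0.02 -0.12 0 0 0;-0.07 -0.045 -0.12 0 0 0;-0.11 -0.07 -0.12 0 0 0;-0.155 -0.09 -0.12 0 0 0;-0.199 -0.1155 -0.12 0 0 0"
}}

```text
t: 25.9
tool_pos: [0.4679, -0.4148, 0.3089]
tool_rot: [2.22, 2.222, 0.0]
wrist_force: [0.5, 0.5, -0.1]
opening: 0.085
grip_force: 0.0
```

```bash
python3 -c "
from h import *
look(['bottle_mid','roll_mid','coaster_left','coaster_mid'])"
```

```text
top bottle_mid [(0.77, [0.4702, -0.4178, 0.0491])]
top roll_mid [(0.72, [0.5793, -0.2133, 0.0304])]
top coaster_left [(0.86, [0.5857, -0.1281, -0.0011])]
top coaster_mid [(0.5, [0.5884, -0.2146, -0.0004])]
side bottle_mid [(0.77, [0.4668, -0.4128, 0.0481])]
side roll_mid [(0.42, [0.5809, -0.2195, 0.0302])]
side coaster_left [(0.58, [0.5851, -0.1299, 0.0003])]
side coaster_mid []
tcp [ 0.4696 -0.4122  0.3088]
```

Emit:
{"method": "drive_tool", "body": {
  "series": "0 0 0.02 0 0 0;0 0 0.04 0 0 0;0 0 0.06 0 0 0;0 0 0.075 0 0 0;0 0 0.085 0 0 0;0 0 0.095 0 0 0;0 0 0.1 0 0 0;0 0 0.1 0 0 0"
}}

```text
t: 27.2
tool_pos: [0.4687, -0.4133, 0.2082]
tool_rot: [-2.221, -2.221, -0.0]
wrist_force: [0.2, 0.2, 0.2]
opening: 0.0849
grip_force: 0.0
```

Emit:
{"method": "drive_tool", "body": {
  "series": "0 0 0.004 0 0 0;0 0 0.008 0 0 0;0 0 0.011 0 0 0;0 0 0.013 0 0 0;0 0 0.014 0 0 0;0 0 0.014 0 0 0;0 0 0.014 0 0 0;0 0 0.014 0 0 0"
}}

```text
t: 28.0
tool_pos: [0.4688, -0.4134, 0.1949]
tool_rot: [2.221, 2.221, 0.0]
wrist_force: [0.2, -0.0, 0.9]
opening: 0.0852
grip_force: 0.0
```

Emit:
{"method": "drive_tool", "body": {
  "series": "0 0 0 0 0 0;0 0 0 0 0 0;0 0 0 0 0 0;0 0 0 0 0 0;0 0 0 0 0 0;0 0 0 0 0 0;0 0 0 0 0 0;0 0 0 0 0 0",
  "grip": 0.025
}}

```text
t: 28.8
tool_pos: [0.4689, -0.4135, 0.1951]
tool_rot: [2.221, 2.221, 0.0]
wrist_force: [0.2, -1.5, 3.2]
opening: 0.0405
grip_force: 61.0
```

Emit:
{"method": "drive_tool", "body": {
  "series": "0 0 -0.02 0 0 0;0 0 -0.05 0 0 0;0 0 -0.09 0 0 0;0.02 0.01 -0.11 0 0 0;0.06 0.03 -0.11 0 0 0;0.1 0.045 -0.11 0 0 0;0.14 0.06 -0.11 0 0 0;0.18 0.075 -0.11 0 0 0"
}}

```text
t: 29.6
tool_pos: [0.5439, -0.2318, 0.3036]
tool_rot: [-2.221, -2.22, 0.001]
wrist_force: [-0.6, 0.0, -0.2]
opening: 0.0405
grip_force: 60.7
```

Emit:
{"method": "drive_tool", "body": {
  "series": "0.04 0.015 0 0 0 0;0.075 0.03 0 0 0 0;0.095 0.038 0 0 0 0;0.105 0.0415 0 0 0 0;0.105 0.0415 0.02 0 0 0;0.105 0.0415 0.05 0 0 0;0.105 0.0415 0.07 0 0 0;0.105 0.0415 0.07 0 0 0"
}}

```text
t: 30.4
tool_pos: [0.5838, -0.1288, 0.2298]
tool_rot: [-2.217, -2.215, 0.007]
wrist_force: [0.1, 0.2, -2.0]
opening: 0.0401
grip_force: 60.8
```

```bash
python3 -c "
from h import *
look(['bottle_mid','coaster_left','roll_mid'],'s7',(180,330,310,510),4)"
```

```text
top bottle_mid [(0.49, [0.5798, -0.1309, 0.0824])]
top coaster_left [(0.45, [0.5824, -0.1308, -0.0015])]
top roll_mid [(0.6, [0.5803, -0.2148, 0.0295])]
side bottle_mid [(0.58, [0.5855, -0.1295, 0.0849])]
side coaster_left [(0.28, [0.5961, 0.2168, 0.0762])]
side roll_mid [(0.94, [0.585, -0.2184, 0.0305]), (0.5, [0.5971, 0.2143, 0.1316]), (0.31, [0.3798, 0.2764, 0.0199])]
tcp [ 0.5856 -0.1286  0.2361]
```

View pics/s7.png

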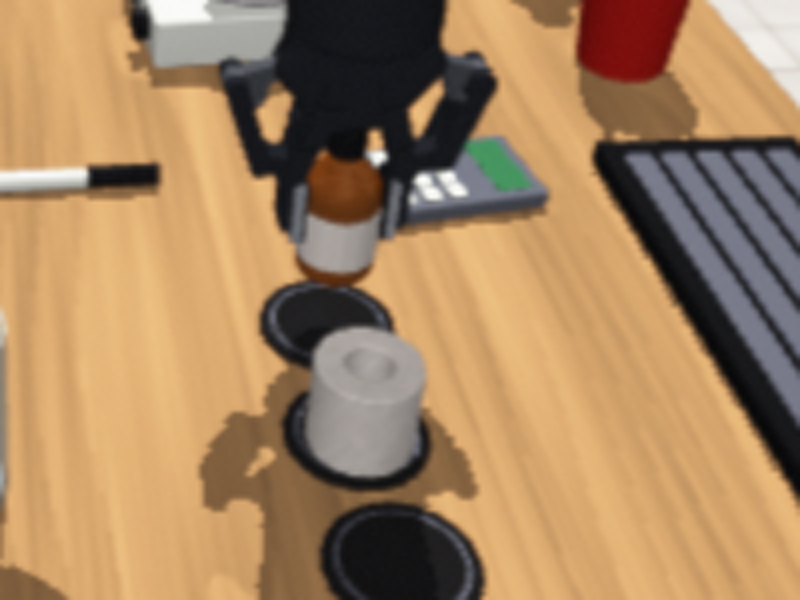

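The bottle is upright above the left coaster (325,320 in the crop), and the roll sits centred on the middle one. Lowering the bottle.

Emit:
{"method": "drive_tool", "body": {
  "series": "0 0 0.01 0 0 0;0 0 0.02 0 0 0;0 0 0.026 0 0 0;0 0 0.03 0 0 0;0 0 0.033 0 0 0;0 0 0.035 0 0 0;0 0 0.036 0 0 0;0 0 0.036 0 0 0"
}}

```text
t: 31.6
tool_pos: [0.5854, -0.1284, 0.1991]
tool_rot: [2.221, 2.221, 0.001]
wrist_force: [-0.5, 0.2, 0.2]
opening: 0.0406
grip_force: 60.8
```

Emit:
{"method": "drive_tool", "body": {
  "series": "0 0 0 0 0 0;0 0 0 0 0 0;0 0 0 0 0 0;0 0 0 0 0 0;0 0 0 0 0 0;0 0 0 0 0 0;0 0 0 0 0 0;0 0 0 0 0 0"
}}

```text
t: 32.4
tool_pos: [0.5854, -0.1284, 0.1991]
tool_rot: [2.221, 2.221, 0.001]
wrist_force: [-0.2, -1.0, 3.0]
opening: 0.0406
grip_force: 61.1
```

Emit:
{"method": "drive_tool", "body": {
  "series": "0 0 0 0 0 0;0 0 0 0 0 0;0 0 0 0 0 0;0 0 0 0 0 0;0 0 0 0 0 0;0 0 0 0 0 0;0 0 0 0 0 0;0 0 0 0 0 0",
  "grip": 0.085
}}

```text
t: 33.2
tool_pos: [0.5853, -0.1284, 0.1987]
tool_rot: [2.221, 2.221, 0.0]
wrist_force: [0.4, -0.2, 0.0]
opening: 0.0849
grip_force: 0.0
```

Emit:
{"method": "drive_tool", "body": {
  "series": "0 0 -0.02 0 0 0;0 0 -0.06 0 0 0;0 0 -0.1 0 0 0;0.02 -0.02 -0.12 0 0 0;0.06 -0.045 -0.12 0 0 0;0.1 -0.065 -0.12 0 0 0;0.14 -0.085 -0.12 0 0 0;0.18 -0.105 -0.12 0 0 0"
}}

```text
t: 34.0
tool_pos: [0.4792, 0.0528, 0.3189]
tool_rot: [2.222, 2.221, 0.001]
wrist_force: [1.2, 0.9, 1.0]
opening: 0.0847
grip_force: 0.0
```

Emit:
{"method": "drive_tool", "body": {
  "series": "0.04 -0.02 0 0 0 0;0.08 -0.04 0 0 0 0;0.12 -0.06 0 0 0 0;0.16 -0.08 0.01 0 0 0;0.2 -0.095 0.03 0 0 0;0.225 -0.099 0.05 0 0 0;0.225 -0.099 0.06 0 0 0;0.225 -0.099 0.06 0 0 0"
}}

```text
t: 34.8
tool_pos: [0.3807, 0.2765, 0.2568]
tool_rot: [-2.22, -2.223, 0.006]
wrist_force: [0.3, -0.2, -0.5]
opening: 0.0849
grip_force: 0.0
```

```bash
python3 -c "
from h import *
look(['bottle_mid','coaster_left','jar_mid','coaster_right'],'s8',(120,220,220,370),5)"
```

```text
top bottle_mid [(0.79, [0.5857, -0.1295, 0.0534])]
top coaster_left [(0.53, [0.5871, -0.1287, 0.0007])]
top jar_mid [(0.72, [0.284, 0.3134, 0.0172]), (0.57, [0.3826, 0.2798, 0.0189]), (0.56, [0.3504, 0.3787, 0.0217]), (0.43, [0.2808, 0.2114, 0.0258])]
top coaster_right [(0.82, [0.5843, -0.2956, 0.0026])]
side bottle_mid [(0.66, [0.5868, -0.1251, 0.0513])]
side coaster_left [(0.57, [0.5855, -0.1311, -0.0002])]
side jar_mid [(0.73, [0.3521, 0.3758, 0.0212]), (0.61, [0.3801, 0.2757, 0.0212]), (0.59, [0.2792, 0.2087, 0.0248]), (0.59, [0.2871, 0.3128, 0.024]), (0.3, [0.5851, -0.2142, 0.0025])]
side coaster_right [(0.97, [0.5878, -0.3, -0.0009]), (0.51, [0.6002, 0.2119, 0.1336])]
tcp [0.3815 0.2763 0.2591]
```

View pics/s8.png

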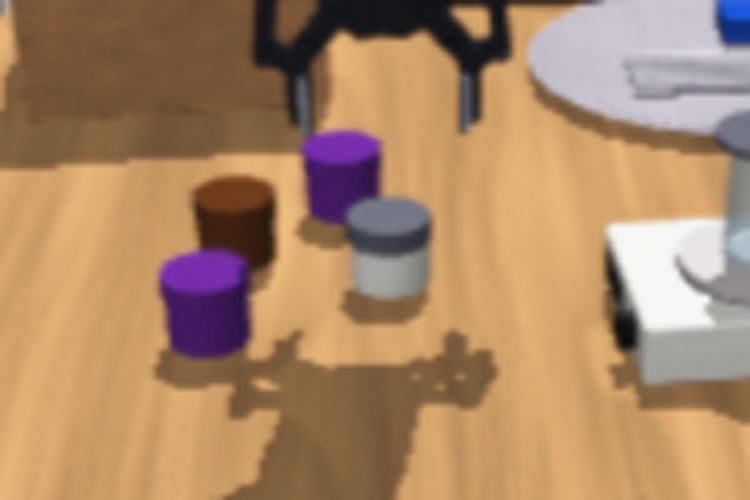

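The gripper is over the grey-capped jar (388,250 in the crop), with the decoys clear of the finger line.

Emit:
{"method": "drive_tool", "body": {
  "series": "0 0 0.02 0 0 0;0 0 0.04 0 0 0;0 0 0.055 0 0 0;0 0 0.065 0 0 0;0 0 0.07 0 0 0;0 0 0.07 0 0 0;0 0 0.07 0 0 0;0 0 0.07 0 0 0"
}}

```text
t: 36.1
tool_pos: [0.3816, 0.2768, 0.1897]
tool_rot: [2.221, 2.221, 0.003]
wrist_force: [0.4, 0.3, 0.4]
opening: 0.0847
grip_force: 0.0
```

Emit:
{"method": "drive_tool", "body": {
  "series": "0 0 0 0 0 0;0 0 0 0 0 0;0 0 0 0 0 0;0 0 0 0 0 0;0 0 0 0 0 0;0 0 0 0 0 0;0 0 0 0 0 0;0 0 0 0 0 0",
  "grip": 0.035
}}

```text
t: 36.9
tool_pos: [0.3816, 0.2768, 0.1896]
tool_rot: [2.221, 2.221, 0.002]
wrist_force: [0.4, 0.1, 5.3]
opening: 0.0497
grip_force: 62.5
```

Emit:
{"method": "drive_tool", "body": {
  "series": "0 0 -0.02 0 0 0;0 0 -0.06 0 0 0;0 0 -0.1 0 0 0;-0.02 0 -0.13 0 0 0;-0.06 0.01 -0.14 0 0 0;-0.1 0.02 -0.14 0 0 0;-0.145 0.03 -0.14 0 0 0;-0.19 0.04 -0.14 0 0 0"
}}

```text
t: 37.7
tool_pos: [0.4212, 0.0851, 0.3282]
tool_rot: [-2.22, -2.222, 0.0]
wrist_force: [0.6, -0.0, -0.4]
opening: 0.0506
grip_force: 62.5
```

Emit:
{"method": "drive_tool", "body": {
  "series": "-0.045 0.015 0 0 0 0;-0.09 0.035 0 0 0 0;-0.135 0.055 0 0 0 0;-0.18 0.075 0 0 0 0;-0.225 0.095 0 0 0 0;-0.27 0.115 0 0 0 0;-0.315 0.13 0 0 0 0;-0.35 0.145 0 0 0 0"
}}

```text
t: 38.5
tool_pos: [0.5665, -0.2662, 0.3273]
tool_rot: [-2.222, -2.219, 0.001]
wrist_force: [0.2, 0.9, -1.0]
opening: 0.0501
grip_force: 62.5
```

Emit:
{"method": "drive_tool", "body": {
  "series": "-0.02 0.012 0 0 0 0;-0.034 0.02 0 0 0 0;-0.034 0.02 0.02 0 0 0;-0.034 0.02 0.05 0 0 0;-0.034 0.02 0.08 0 0 0;-0.034 0.02 0.095 0 0 0;-0.034 0.02 0.1 0 0 0;-0.034 0.02 0.1 0 0 0"
}}

```text
t: 39.3
tool_pos: [0.5863, -0.2973, 0.2283]
tool_rot: [-2.221, -2.221, 0.0]
wrist_force: [0.0, -0.9, -0.0]
opening: 0.05
grip_force: 62.5
```

```bash
python3 -c "
from h import *
look(['bottle_mid','jar_mid','coaster_right'],'s9',(200,350,310,510),4)"
```

```text
top bottle_mid [(0.53, [0.5819, -0.1325, 0.052])]
top jar_mid [(0.89, [0.3476, 0.3771, 0.0234]), (0.87, [0.2805, 0.2145, 0.0246]), (0.68, [0.2851, 0.3171, 0.0141]), (0.42, [0.5887, -0.2937, 0.0599])]
top coaster_right [(0.46, [0.5836, -0.2951, 0.0005])]
side bottle_mid [(0.88, [0.5884, -0.1308, 0.0495])]
side jar_mid [(0.93, [0.5825, -0.3011, 0.0604]), (0.8, [0.2763, 0.2092, 0.0233]), (0.8, [0.2874, 0.3092, 0.0218]), (0.74, [0.3573, 0.3756, 0.0229])]
side coaster_right [(0.63, [0.5852, -0.2992, -0.0019])]
tcp [ 0.5864 -0.2975  0.2297]
```

View pics/s9.png

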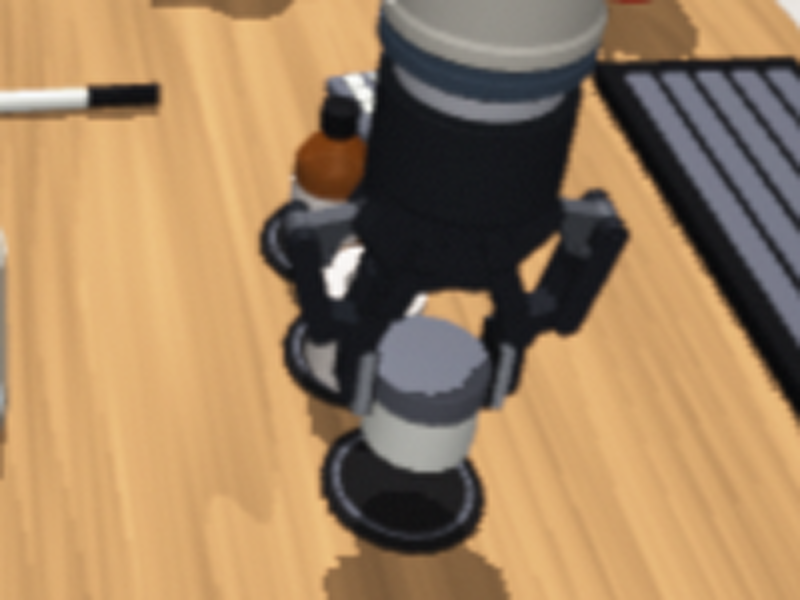

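The jar is upright over the right coaster (403,490 in the crop). Lowering.

Emit:
{"method": "drive_tool", "body": {
  "series": "0 0 0.01 0 0 0;0 0 0.02 0 0 0;0 0 0.026 0 0 0;0 0 0.03 0 0 0;0 0 0.033 0 0 0;0 0 0.035 0 0 0;0 0 0.036 0 0 0;0 0 0.036 0 0 0"
}}

```text
t: 40.5
tool_pos: [0.5864, -0.2974, 0.1937]
tool_rot: [2.221, 2.221, 0.0]
wrist_force: [-2.1, 1.2, 3.4]
opening: 0.0501
grip_force: 62.8
```

Emit:
{"method": "drive_tool", "body": {
  "series": "0 0 0 0 0 0;0 0 0 0 0 0;0 0 0 0 0 0;0 0 0 0 0 0;0 0 0 0 0 0;0 0 0 0 0 0;0 0 0 0 0 0;0 0 0 0 0 0"
}}

```text
t: 41.3
tool_pos: [0.5864, -0.2975, 0.1936]
tool_rot: [2.221, 2.221, 0.0]
wrist_force: [-2.6, 1.2, 5.9]
opening: 0.0502
grip_force: 63.0
```

Emit:
{"method": "drive_tool", "body": {
  "series": "0 0 0 0 0 0;0 0 0 0 0 0;0 0 0 0 0 0;0 0 0 0 0 0;0 0 0 0 0 0;0 0 0 0 0 0;0 0 0 0 0 0;0 0 0 0 0 0",
  "grip": 0.085
}}

```text
t: 42.1
tool_pos: [0.5863, -0.2974, 0.1927]
tool_rot: [2.221, 2.221, 0.0]
wrist_force: [-0.4, 0.0, 0.1]
opening: 0.0844
grip_force: 0.0
```

Emit:
{"method": "drive_tool", "body": {
  "series": "0 0 -0.02 0 0 0;0 0 -0.05 0 0 0;0 0 -0.09 0 0 0;0 0 -0.13 0 0 0;-0.03 -0.04 -0.14 0 0 0;-0.07 -0.07 -0.14 0 0 0;-0.1 -0.1 -0.14 0 0 0;-0.12 -0.13 -0.14 0 0 0"
}}

```text
t: 42.9
tool_pos: [0.4547, -0.4191, 0.3328]
tool_rot: [2.222, 2.22, -0.001]
wrist_force: [-0.0, -0.3, 0.5]
opening: 0.0852
grip_force: 0.0
```

```bash
python3 -c "
from h import *
look(['jar_mid','coaster_right','bottle_mid','roll_mid','cover_mid','beaker_mid','tall_beaker_mid'],'t10',(100,250,220,440),3.6,'top')
cv2.imwrite('pics/s10.png',cv2.resize(r.read_camera('side')[130:360,260:500],None,fx=2.6,fy=2.6))"
```

```text
top jar_mid [(0.79, [0.283, 0.3152, 0.0204]), (0.6, [0.5886, -0.2978, 0.0239]), (0.59, [0.3496, 0.3773, 0.0242])]
top coaster_right [(0.47, [0.5829, -0.2926, 0.001])]
top bottle_mid [(0.53, [0.5834, -0.1299, 0.0503])]
top roll_mid [(0.64, [0.5813, -0.2142, 0.0307])]
top cover_mid [(0.91, [0.5964, 0.2169, 0.1333])]
top beaker_mid [(0.57, [0.6009, 0.2155, 0.081])]
top tall_beaker_mid [(0.92, [0.3736, -0.2371, 0.0492])]
side jar_mid [(0.89, [0.5833, -0.298, 0.0238]), (0.88, [0.2763, 0.2074, 0.0221]), (0.77, [0.3537, 0.3755, 0.0216]), (0.7, [0.2879, 0.3093, 0.0207])]
side coaster_right [(0.7, [0.5863, -0.2948, 0.0014]), (0.48, [0.5849, -0.1295, 0.0519])]
side bottle_mid [(0.75, [0.5877, -0.1263, 0.0524])]
side roll_mid [(0.79, [0.5826, -0.2195, 0.0307])]
side cover_mid [(0.74, [0.378, -0.2342, 0.0472])]
side beaker_mid [(0.18, [0.5858, -0.2993, 0.0002])]
side tall_beaker_mid [(0.81, [0.3733, -0.2357, 0.047])]
tcp [ 0.4565 -0.4172  0.3326]
```

View pics/t10.png

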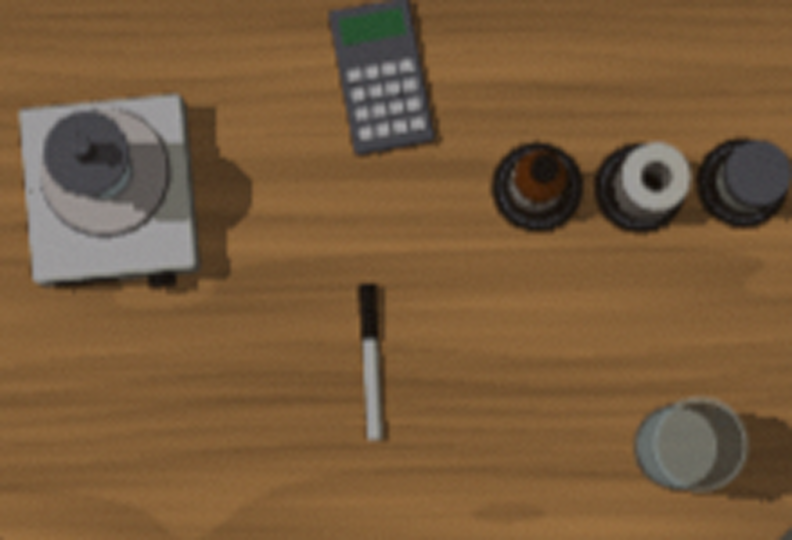

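View pics/s10.png

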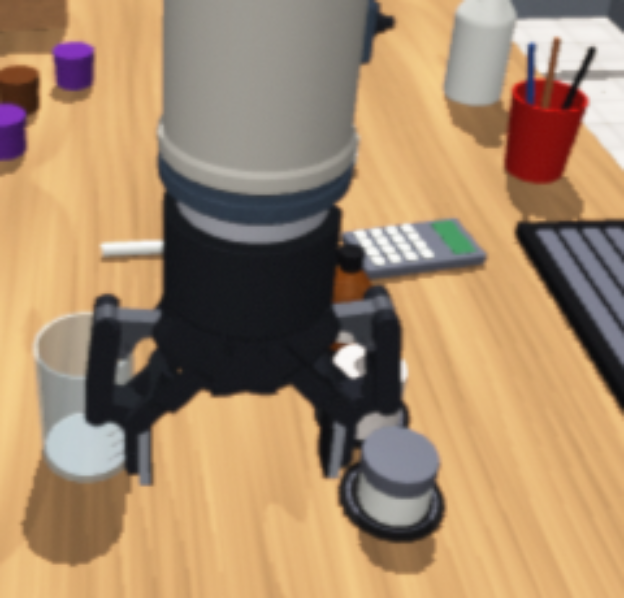

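Everything stands in place. In the top crop the bottle is at (540,183), the roll at (655,178), the jar at (756,175) and the covered beaker at (88,152); their offsets are only parallax. The tall beaker is unmoved, and the gripper is free and touching nothing.

```bash
python3 -c "
from h import *
print(r.close_job())"
```

```text
the job is handed in; nothing more can be done
None
```

The job is handed in at about 44 s: the covered beaker is on the stirrer plate, the bottle, roll and jar are on the left, middle and right coasters, everything is released, and the tall beaker was not moved.

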